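# Lower the ratchet press onto the wood

## Robot

A 6-joint arm with a two-finger parallel gripper is mounted at the origin on a cart in front of the work surface, level with it; the furniture and walls round the work are solid. World frame = base frame: x ahead of the robot, y to its left, z up, the work surface at z = 0. Lengths are in m, angles in rad, forces in N, time in s.
With the tool pointing down it reaches from about 0.275 to 0.75 m from the base axis. Payload 10.2 kg.
Tool frame: the origin (TCP) lies at the very end of the fingers, on their centre line; the grasp point (between the pads) lies 19 mm behind it; z points along the fingers, y is the line along which they close (so a half turn about z gives the same grasp; the last joint's range is limited). The gripper opens to 85 mm and grips with 20 to 120 N. Pads are 22 mm wide; open, the fingers measure 114 mm over their backs; the gripper's body (76 mm by 85 mm) begins 54 mm behind the grasp point. The pads swing forward as they close: fully open they stand 13 mm farther back than shut.
Start: joints at [-1.343, 0.313, 1.498, -0, 1.331, -0.223], TCP at [0.229, -0.473, 0.231] pointing down, gripper open.
Joint ranges: [-2.94, 2.94], [-0.97, 2.17], [0.19, 2.56], [-1.23, 4.37], [0.02, 3.11], [-2.88, 2.88]. Speed limits (rad/s): [2.39, 2.39, 3.01, 3.14, 3.14, 3.14].

## Interface

Orientations are given as a rotation vector (axis times angle).
In Python, from station import ctrl, read_camera, camera_info gives the robot as it stands. Calls block until the motion is done:
- ctrl.movep(position, orientation): joint-space move of the TCP to a pose.
- ctrl.move_linear(position, orientation=None, v=0.15, threshold=None): straight line of the TCP; orientation=None keeps the orientation; v is the mean speed in m/s. With threshold (N) it stops when the force on the tool has changed by that much, and returns True; else False.
- ctrl.goto_joints(angles): joint-space move.
- ctrl.open_gripper() and ctrl.clamp(strength=None): open the fingers fully, or close them until they stop; strength is the grip in N (None keeps the last).
- ctrl.pause(seconds).
- ctrl.ik(position, orientation): joint angles nearest the present ones, or None.
- ctrl.sense(): the state.
- read_camera(name): name is "scene" or "top"; returns the picture (400x640x3 uint8, blue, green, red); there is no depth.
- camera_info(name): a dict with "fx", "fy", "cx", "cy" (pixels), "pose" (4x4, takes a point from camera to world coordinates). Camera axes: x right, y down, z forward; pixel columns grow to the right and rows downward; lengths in m; the calibration is good to about 2 mm. A picture is of the moment at which its call begins. camera_info takes no time and is no camera call.
A pose or a line that the arm cannot do raises ctrl.MotionError and nothing moves.
- ctrl.finish_job(): hands the job in; it is judged then, once.
The state is a dict: "clock": time; "joints": joint angles; "dq": joint speeds; "joint_efforts": joint torques, N m; "eef_pos": TCP position; "tool_rot": TCP orientation; "contact_force": force on the tool from outside, world axes, zero at the start; "wrist_torque": the same for the moment, N m; "grip_width": opening from 0.0 (shut) to 1.0 (fully open); "grip_force": force on a finger pad.
Only numpy, scipy, OpenCV 4.12 (cv2) and the standard library are available. Lean on these libraries where they do the work, as an engineer would, in place of code of your own. Each camera call takes 0.05 s, during which the arm holds its last target. There are 200 camera calls.

## Task

Close the small ratchet press on the block of wood that lies on its base: with the fingertips press the rubber cross bar of the release lever down to free the pawl, and keep pressing so that the arm is pushed down past its teeth until its pad sits on the wood. Then let go and move clear. Only push: do not raise the arm, do not lift or shift the wood, and leave the tools and blocks round the press where they are.

Things in the scene. Friction and masses are not known exactly. Their poses are not given: they have to be found in the camera images.
- press_base: Grey base plate of the ratchet press, 270 x 110 x 12 mm, fixed on the bench; carries an upright fixed steel toothed wheel (112 mm diameter over the teeth, 12 mm thick) near its +x end. Origin: centre of the plate's underside. Own x runs along the plate; the arm reaches from the wheel towards -x. z is up.
- press_hinge (a point): Axis of the arm, the centre of the toothed wheel: 75 mm along the base's +x from its origin, 63 mm above the bench. The arm swings about the base's y axis.
- press_arm (a joint): Elevation of the arm in rad: 0 = level, pad flat on the 26 mm wood; larger = raised (starts at most 0.65). Stiff hinge: the arm stays where it is left; pawl free, it takes a few newtons, at most about 10 N, straight down on the cross bar to go down. With the pawl in the teeth (one every 0.13 rad) it cannot go down, though it could be raised.
- press_pawl (a joint): Turn of the pawl and its release lever on the arm, in rad: 0 = fully in the teeth, up to 0.10 when riding on a tooth, free of the teeth above 0.14, 0.22 = at its stop. A spring holds it in the teeth and brings it back when let go; about 2 N straight down on the cross bar presses it to the stop, after which further pushing moves the arm.
- press_bar (a point): Centre of the black rubber cross bar at the free end of the release lever, above the arm: round, 20 mm diameter, 64 mm long along the base's y. Untouched it lies 199 mm from the arm's axis, 0.28 rad above the arm's direction; lever at its stop: 194 mm and 0.13 rad. It swings about the arm's axis, down and 40 to 70 mm towards the base's -x. Pad home, lever at stop: 88 mm above the bench.
- press_pad (a point): Centre of the lower face of the round rubber pad (34 mm diameter) under the arm, 115 mm from the arm's axis. Pressed home it lies 38 mm above the bench.
- wood_block: The loose block of light wood to be pressed, 45 x 120 x 26 mm, lying across the base plate under the pad. Origin: centre of its underside.
- spare_block: Another loose wood offcut, 50 x 70 x 26 mm, on the bench beside the press. Bystander. Origin: centre of its underside.
- chisel: Loose chisel with a wooden handle, 260 mm long, on the bench beside the press. Bystander.
- sanding_block: Loose brown sanding block, 64 x 110 x 29 mm, on the bench beside the press. Bystander.
Mind the look-alikes: they are no part of the job. What is shaped like the wood_block but blue, pink or yellow is not meant.

How it is judged:
On the way, in this order (a step that is already met when the one before it is completed fails the run):
1. the pawl is pressed free of the teeth by the fingers, the arm still raised (value of joint press_pawl above 0.15 rad and contact force between the fingers and press_pawl above 0.5 N and value of joint press_arm above 0.1 rad), for 0.1 s.
2. the arm is pushed down until its pad sits on the wood (value of joint press_arm below 0.03 rad and contact force between press_arm and wood_block above 0.5 N), for 0.1 s.
At the end, for the whole second after the job is handed in: The arm is down with its pad on the wood (arm elevation under 0.03 rad, so the pad is within about 3 mm of the wood), the lever is let go so that its pawl is back on the teeth, and the wood lies flat and at rest on the base under the pad (its centre within 35 mm) (value of joint press_arm between -0.05 and 0.03 rad and horizontal distance between press_pad and wood_block below 0.035 m and height (world z) of wood_block between 0.009 and 0.016 m and angle between wood_block's own z axis and vertical below 0.05 rad and value of joint press_pawl below 0.14 rad and linear speed of wood_block below 0.01 m/s); the robot touches nothing.
It fails at once if the arm is raised instead of lowered (value of joint press_arm above 0.67 rad).
It fails at once if the wood is shifted by more than 15 mm or lifted (distance of wood_block from where it was at the start of the episode above 0.015 m or height (world z) of wood_block above 0.02 m).
It fails at once if a tool or block beside the press is disturbed (more than 20 mm) (distance of any of spare_block, chisel, sanding_block from where it was at the start of the episode above 0.02 m).
It also fails if it takes over 32 s, if anything falls off the work surface, if the arm or the gripper's body presses on something with over 40 N, if the wrist force passes 120 N, or if a joint passes its speed limit or range.

## Working session

There is one attempt and no reset: what is moved stays moved. The work goes in short steps, each a Python script; the robot and the scene stay as the last script left them, time stands still between calls to the robot, and variables do not carry over. Pictures are saved under pics/ and viewed, at most 10 in all, crops included, and the job is handed in when it is done.

```bash
mkdir -p pics; python3 - <<'E'
from station import ctrl, read_camera, camera_info
import cv2
for n in("scene","top"):
    cv2.imwrite(f"pics/{n}0.png",read_camera(n)); i=camera_info(n); print(n,i["fx"],i["fy"],i["cx"],i["cy"]); print(i["pose"])
print(ctrl.sense()["tool_rot"])
E
```

```text
scene 415.98404840070623 415.98404840070623 323.1100929220672 202.04666830154028
[[-0.88361061 -0.2262195   0.40994759  0.18626889]
 [-0.46800992  0.45309689 -0.75872915  0.6788376 ]
 [-0.01410665 -0.86228066 -0.50623419  0.56810224]
 [ 0.          0.          0.          1.        ]]
top 380.14494461327604 380.14494461327604 315.74814662745854 208.8439329412383
[[ 0.02749655 -0.99894323  0.03682882  0.50149562]
 [-0.99955239 -0.02704152  0.01279716 -0.03429345]
 [-0.01178773 -0.03716421 -0.99923965  0.94879851]
 [ 0.          0.          0.          1.        ]]
[-3.06096383e+00 -7.01797247e-01 -2.83088276e-05]
```

View pics/scene0.png

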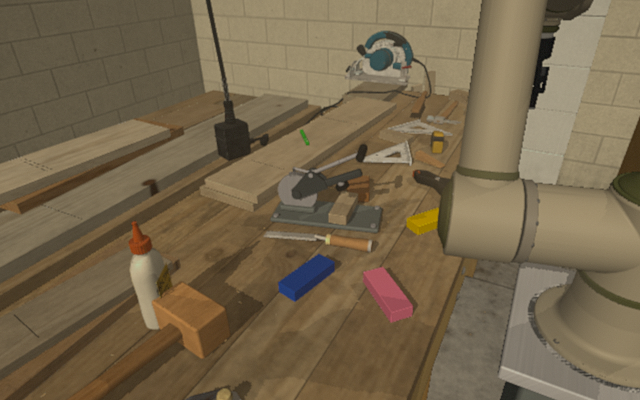

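View pics/top0.png

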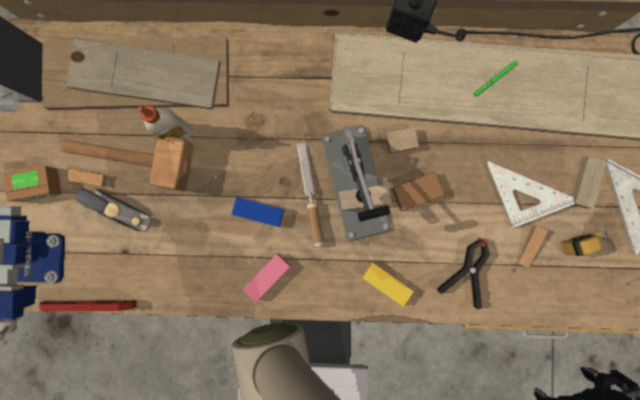

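The press is at top pixel (357,183): the wheel is at its upper end and the black bar near (373,213). The wood under the pad is the tan block at about (362,195). The blue, pink and yellow blocks are decoys. I'll enlarge both views to confirm.

```bash
python3 - <<'E'
import cv2
a=cv2.imread("pics/top0.png")[115:250,300:460]; b=cv2.imread("pics/scene0.png")[135:255,255:400]
cv2.imwrite("pics/tc.png",cv2.resize(a,(640,540),interpolation=3)); cv2.imwrite("pics/sc.png",cv2.resize(b,(725,600),interpolation=3))
E
```

```text
(no output)
```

View pics/tc.png

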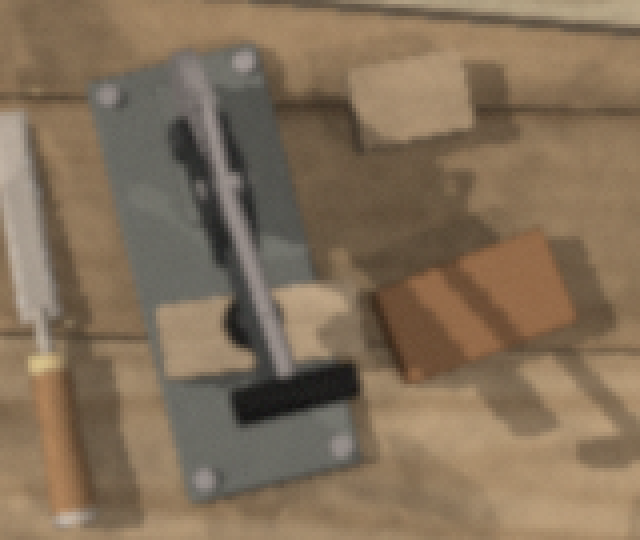

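View pics/sc.png

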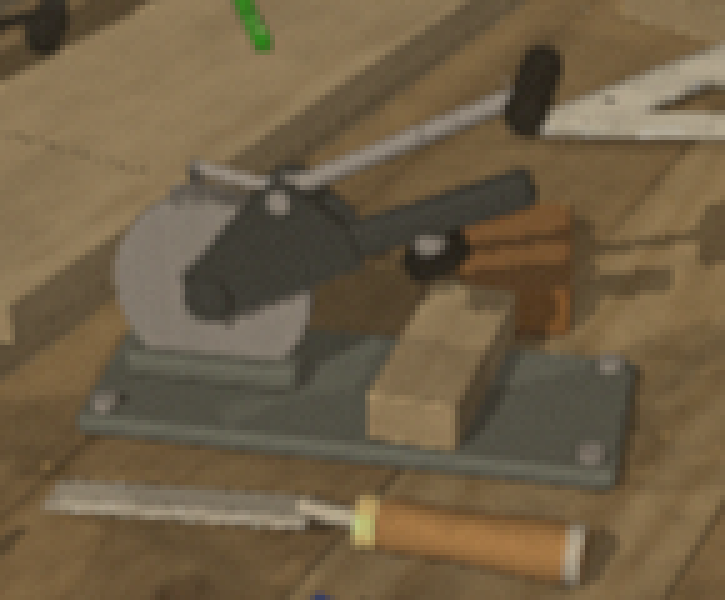

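The crops confirm the press: plain wood under the raised pad, with the bar at top (374,213.5) and scene (361.8,153). The sanding block (right) and chisel (left) are close by. Next I triangulate the bar and fit the base.

```bash
cat > h.py <<'E'
from station import ctrl, read_camera, camera_info
import numpy as np
def ray(n,p):
    i=camera_info(n); T=np.array(i["pose"]); d=T[:3,:3]@[(p[0]-i["cx"])/i["fx"],(p[1]-i["cy"])/i["fy"],1]
    return T[:3,3],d
def atz(n,p,z):
    o,d=ray(n,p); return o+d*(z-o[2])/d[2]
def tri(p,q):
    a,d=ray("top",p); b,e=ray("scene",q)
    s=np.linalg.lstsq(np.c_[d,-e],b-a,rcond=None)[0]; u,v=a+d*s[0],b+e*s[1]
    return (u+v)/2,np.linalg.norm(u-v)
E
python3 - <<'E'
from h import *
np.set_printoptions(precision=4,suppress=True)
t=lambda x,y:(300+x/4-.4,115+y/4-.4)
s=lambda x,y:(255+x/5-.4,135+y/5-.4)
C=np.array([atz("top",t(*p),.012) for p in[(90,85),(262,45),(360,462),(192,502)]])
print(C,[np.linalg.norm(C[i]-C[i-1]) for i in range(4)])
o=C.mean(0); ax=(C[0]+C[1]-C[2]-C[3])[:2]; ax/=np.linalg.norm(ax); ay=np.array([-ax[1],ax[0]])
print("o",o,"yaw",np.arctan2(ax[1],ax[0]))
hinge=np.r_[o[:2]+.075*ax,.063]
b,g=tri(t(296,394),s(534,90)); r=b-hinge
print("bar",b,g,"local",r[:2]@ax,r[:2]@ay,r[2],"R",np.hypot(r[:2]@ax,r[2]),"el",np.arctan2(r[2],-(r[:2]@ax)))
W=np.array([atz("top",t(*p),.038) for p in[(157,308),(165,378)]]);print("wood left edge",[(w-o)[:2]@ax for w in W])
for k,p in dict(spareTop=(470,130),sandL=(375,295),sandbot=(405,380)).items():
    q=atz("top",t(*p),.028)-o; print(k,q[:2]@ax,q[:2]@ay)
E
```

```text
[[ 0.7178 -0.0331  0.012 ]
 [ 0.7454 -0.1391  0.012 ]
 [ 0.4887 -0.205   0.012 ]
 [ 0.4613 -0.1026  0.012 ]] [np.float64(0.26570199883574225), np.float64(0.10957867089521628), np.float64(0.2650449584851722), np.float64(0.105993780800814)]
o [ 0.6033 -0.12    0.012 ] yaw 0.2580757116395714
bar [ 0.5255 -0.1409  0.1803] 0.0024771540174976588 local -0.1555785818192855 -0.00043289250387287814 0.11731957449305822 R 0.19485527367801045 el 0.6461107947949808
wood left edge [np.float64(-0.013533101369465169), np.float64(-0.05552477130069272)]
spareTop 0.04904775007416472 -0.16264271114171727
sandL -0.03544581469744203 -0.08285627735844003
sandbot -0.08965689996168473 -0.08831045653757481
```

The measurements agree with the given sizes: plate 265x108 mm, bar radius 195 mm (199 given), lateral offset 0. The arm is at about 0.37 rad. I'll go above the bar with the fingers shut and touch down gently.

```bash
cat >> h.py <<'E'
from scipy.spatial.transform import Rotation as Ro
yaw=.258; ax=np.array([np.cos(yaw),np.sin(yaw)]); H=np.array([.6033,-.12])+.075*ax
rot=(Ro.from_euler("z",yaw)*Ro.from_euler("x",np.pi)).as_rotvec()
def tip(r,th,dz=0.,dx=-.002):  # TCP on crown of the bar
    return np.r_[H+ax*(-r*np.cos(th)+dx), .063+r*np.sin(th)+.010+dz]
def st():
    s=ctrl.sense(); print(round(s["clock"],2),np.round(s["eef_pos"],4),np.round(s["contact_force"],2)); return s
E
python3 - <<'E'
from h import *
ctrl.clamp(20)
ctrl.movep(tip(.199,.646,.06),rot); st()
print(ctrl.move_linear(tip(.199,.646,.015),v=.08)); st()
print(ctrl.move_linear(tip(.199,.646,-.012),v=.02,threshold=1.0)); st(); print(tip(.199,.646))
import cv2
a=read_camera("scene")[115:235,255:400]; cv2.imwrite("pics/s1.png",cv2.resize(a,(725,600),interpolation=3))
E
```

```text
2.49 [ 0.52   -0.1427  0.2527] [ 0.71 -1.32  0.34]
False
3.2 [ 0.5204 -0.1421  0.2082] [-0.57  0.49 -0.09]
True
4.06 [ 0.5199 -0.1418  0.1902] [ 0.49 -0.37  0.15]
[ 0.520242   -0.14191744  0.19279745]
```

View pics/s1.png

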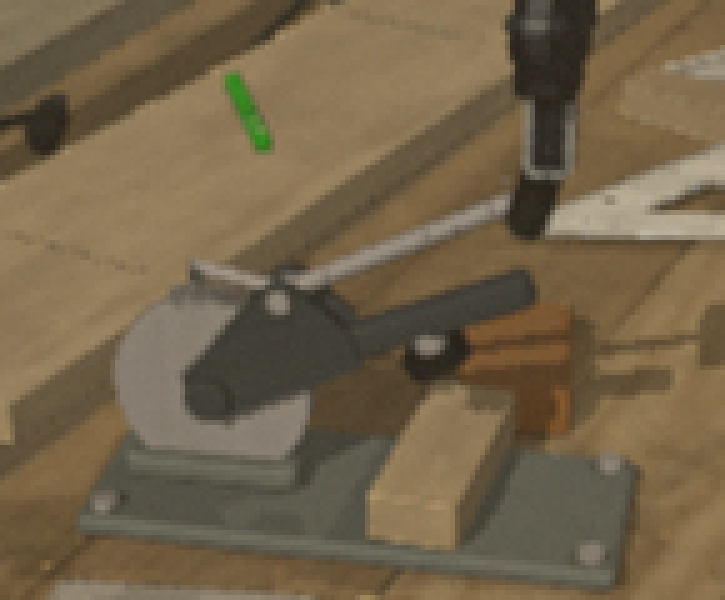

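The fingertips are centred on the bar with contact at z=0.190, so the arm is at about 0.35 rad. Now I press along the arc.

```bash
python3 - <<'E'
from h import *
for k in (.5,1): ctrl.move_linear(tip(.199-.005*k,.629-.15*k),v=.03); st()
ctrl.pause(.15)
for th in np.linspace(.479,.13,7)[1:]:
    if ctrl.move_linear(tip(.194,th),v=.04,threshold=25): print("stop",th)
    st()
hit=ctrl.move_linear(tip(.194,.13,-.008),v=.015,threshold=12); print(hit); ctrl.pause(.3); st()
import cv2
a=read_camera("scene")[115:235,255:400]; cv2.imwrite("pics/s2.png",cv2.resize(a,(725,600),interpolation=3))
E
```

```text
4.8 [ 0.5123 -0.144   0.1765] [-1.    0.72  1.2 ]
5.44 [ 0.5068 -0.1457  0.1627] [-5.51 -1.84  7.18]
6.03 [ 0.5022 -0.147   0.1523] [-3.94 -0.68  4.93]
6.46 [ 0.4981 -0.148   0.1418] [-3.01 -1.72  4.6 ]
6.89 [ 0.4947 -0.1489  0.1311] [-1.03 -1.37  2.96]
7.33 [ 0.4919 -0.1495  0.1202] [-2.24 -1.19  2.79]
7.76 [ 0.4897 -0.1499  0.1093] [-1.11 -0.94  1.73]
8.19 [ 0.488  -0.1503  0.0982] [-0.63 -0.32  1.68]
True
8.85 [ 0.4882 -0.1505  0.0959] [-4.    0.88 11.47]
```

View pics/s2.png

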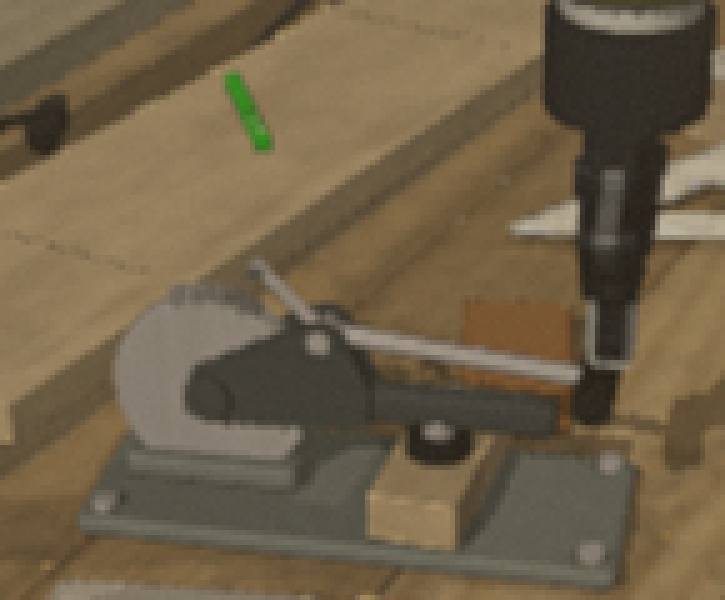

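The pad sits on the wood: the tip stopped hard at z≈0.096 (0.098 expected) with a force step. I'll press a little firmer to seat it, then release and back off.

```bash
python3 - <<'E'
from h import *
p=ctrl.sense()["eef_pos"]
print(ctrl.move_linear(np.array(p)-[0,0,.006],v=.015,threshold=10)); ctrl.pause(.3); st()
ctrl.move_linear(tip(.194,.13,.06),v=.06); st()
ctrl.move_linear(tip(.194,.13,.16,-.06),v=.12); ctrl.pause(.5); st()
import cv2
a=read_camera("scene")[115:235,255:400]; cv2.imwrite("pics/s3.png",cv2.resize(a,(725,600),interpolation=3))
E
```

```text
True
9.48 [ 0.4882 -0.1506  0.0947] [-6.38  2.23 16.  ]
10.72 [ 0.4877 -0.1503  0.1577] [-0.54 -0.06  0.85]
12.33 [ 0.4318 -0.1652  0.2581] [ 0.13 -0.34 -1.47]
```

View pics/s3.png

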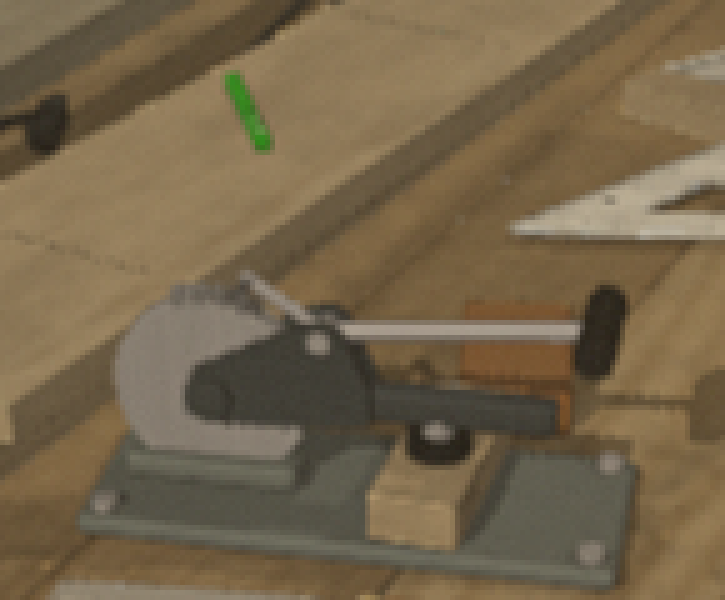

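The pad is on the wood, the lever has sprung back so the pawl rides on the teeth, and the wood and neighbouring items are where they were. The robot is clear.

```bash
python3 -c "
from station import ctrl
print(ctrl.finish_job())"
```

```text
the job is handed in; nothing more can be done
None
```

The press is closed with its pad on the wood, the lever is released and the robot is clear; I handed the job in just after 12.3 s on the robot's clock, and no verdict came back.

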